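# Latch the board tester and screw up its contact bed

## Task

The circuit-board tester on the bench stands open. Press its clear lid down until the sprung hook at the lid's front snaps shut over the steel bar, and only then turn the three-armed knob under the base's front edge, counter-clockwise as seen from above, all the way to its stop so that the contact bed is fully raised. Leave the lid latched and do not shift the spool, screwdriver, spray can or parts bin standing around.

Things in the scene. Friction and masses are not known exactly. Their poses are not given: they have to be found in the camera images.
- fixture: Circuit-board tester, fixed to the bench: aluminium base plate 220 (x) by 240 (y) by 12 mm on four legs, the plate 52 to 64 mm above the bench. Origin on the bench under the plate's centre; -x is its front (towards the robot), +y its left seen from the robot, z up. A green board already lies under the lid. With the lid shut nothing on it is higher than 110 mm.
- front_edge (a point): Middle of the top of the plate's front edge: x = -110 mm, y = 0, z = 64 mm in the tester's frame. The knob's arms stick out from under this edge.
- keeper: Steel bar the hook snaps over: 7 mm thick, 50 mm long along the tester's y, on two small posts. Origin at its centre: x = -67.5 mm, y = 0, z = 92.5 mm in the tester's frame.
- lid (a joint): Clear lid, aluminium frame, 145 (x) by 176 mm, 10 mm thick, rear hinge line along y at x = +95, z = 88 mm in the tester's frame. Rad: 0 = shut, level (hard stop), grows as the front rises; starts 0.35 to 0.6. Stays where left. Takes 1 to 2 N to press at the pad, up to 10 N below 0.13 rad as the gate yields; let go before the gate flicks shut, it is not hooked. Hooked, it has some 0.04 rad of play.
- lid_pad (a point): Centre of the top of the black rubber press pad, 28 mm across, in the middle of the lid near its front: 122 mm from the hinge line and 12 mm above the lid's underside, in whose plane the hinge line lies. Its axes are the lid's, equal to the tester's when the lid is shut. The lid turns about the hinge, so the pad moves on an arc.
- snap_hook (a point): Middle of the steel snap hook at the lid's front edge, 160 mm from the hinge line: an upside-down U of 5 mm rod, 23 mm wide, 35 mm tall, mouth down, closed by the gate.
- gate (a joint): Sprung gate of the hook, a 15 mm rod across its mouth, hinged at its rear leg. Rad: 0 = shut, up to 0.95 as the bar pushes it inwards; its spring flicks it shut once the bar has passed, when the lid is at about 0.02 rad, so press it to its stop. Also reads 0 while the lid is open.
- knob (a joint): Knob hung under the plate on an upright axis at x = -90 mm, y = 0 in the tester's frame, 20 mm behind the front edge. Rad, grows counter-clockwise seen from above: 2.6 = hard stop, bed raised; starts 0 to 0.5. Stays where left. Friction 0.12 N m, 2 to 4 N at an arm. At q arm a points 0.61 - q rad to the left (+y) of straight out of the front; arm b 2.09 rad further left, arm c 4.19.
- knob_hub (a point): Point on the knob's axis, 33 mm above the bench, at the height of its arms. Hub 38 mm across. Three straight steel arms 14 mm thick, 120 degrees apart, with ball ends. They reach up to 66 mm out of the front edge and can be pushed to the tester's -y by fingertips lowered before the edge. One arm takes the knob only part of the way; the next one, coming out on the left, must finish.
- ball_a (a point): Centre of the 22 mm black ball on the end of arm a, 75 mm from the knob's axis; the arm in front at the start.
- ball_b (a point): Centre of the 22 mm black ball on arm b, 75 mm from the axis; it comes out on the tester's left (+y) as arm a leaves to the right.
- ball_c (a point): Centre of the 22 mm black ball on arm c, 75 mm from the axis; not needed.
- spool_mid (a point): Bystander: steel-coloured solder spool standing upright, 54 mm across, 49 mm high; the point is its centre.
- spray_mid (a point): Bystander: spray can with blue band, 52 mm across, 170 mm high, upright; the point is its centre.
- bin_mid (a point): Bystander: open grey parts bin 100 by 70 by 40 mm; the point is its centre.
- driver_grip (a point): Bystander: black-handled screwdriver lying on the bench; the point is in its handle.

How it is judged:
By the outcome, as a careful person would: the job done as asked, in the order asked, and still so for the second after the job is handed in, with the robot touching nothing.
It also fails if it takes over 59 s, if anything falls off the work surface, if the arm or the gripper's body presses on something with over 40 N, if the wrist force passes 120 N, or if a joint passes its speed limit or range.

## Robot

A 7-joint arm with a two-finger parallel gripper is mounted at the origin on the work surface. World frame = base frame: x ahead of the robot, y to its left, z up, the work surface at z = 0. Lengths are in m, angles in rad, forces in N, time in s.
With the tool pointing down it reaches from about 0.425 to 0.8 m from the base axis. Payload 8.3 kg.
Tool frame: the origin (TCP) lies midway between the tips of the shut fingers; the grasp point (between the pads) lies 19 mm behind it (ctrl.hold_point_z is the distance from the TCP to the grasp point, in m); z points along the fingers, y is the line along which they close (so a half turn about z gives the same grasp; the last joint's range is limited). The gripper opens to 85 mm and grips with 20 to 120 N. Pads are 22 mm wide; open, the fingers measure 114 mm over their backs; the gripper's body (76 mm by 85 mm) begins 54 mm behind the grasp point. The pads swing forward as they close: fully open they stand 13 mm farther back than shut.
Start: joints at [1.158, 0.383, 0.016, 1.37, -0.006, 1.388, -0.046], TCP at [0.214, -0.587, 0.231] pointing down, gripper open.
Joint ranges: [-2.95, 2.95], [-0.25, 2.06], [-1.52, 1.56], [0.18, 2.33], [-1.44, 4.58], [0.02, 2.06], [-3.01, 3.01]. Speed limits (rad/s): [2.39, 2.39, 3.01, 3.01, 3.14, 3.14, 3.14].

## Interface

Orientations are given as a rotation vector (axis times angle).
In Python, from station import telemetry, read_camera, ctrl gives the robot as it stands.
- The arm moves only by the shell command python3 -m creep 'ROWS' [FORCE]. ROWS is JSON, a list of rows, each a list of 7 numbers: the turn, a rotation vector about the tool's x, y, z in degrees, then the shift along the tool's x, y, z in m, then the finger opening in m, from 0 to 0.0854. A call has 1 to 10 rows; each row shifts and turns the commanded pose from where the row before left it, along the tool's axes as they then stand; what a row does not reach is not made up. A row lasts 1/12 s, in which the tool goes at most 41.7 mm and 7.16 degrees, less where a joint would pass 70% of its speed; a pose out of reach is approached as far as the arm can. A call with a gripper value outside its range is refused whole. The fingers move at their own pace and stop on an object; FORCE is the grip in N (left out, the last holds). Time passes only in rows, so rows that do not move let the fingers close. It gives the time, the measured TCP pose, the force, the opening and the grip force at its end, in the units of the state.
- telemetry.state(): the state, without advancing time (a new reading comes with each control period).
- read_camera(name): name is "scene" or "side" or "wrist"; returns a dict with "pixels" (480x640x3 uint8, blue, green, red), "mtx" (3x3 intrinsics, pixels), "origin" and "orientation" of the camera in the world. Camera axes: x right, y down, z forward; pixel columns grow to the right and rows downward; lengths in m; the calibration is good to about 2 mm. A picture is of the moment at which its call begins. There is no depth.
- ctrl.finish_job(): hands the job in; it is judged then, once.
The state is a dict: "t": time; "qpos": joint angles; "qvel": joint speeds; "joint_efforts": joint torques, N m; "tool_pos": TCP position; "ee_rot": TCP orientation; "wrist_force": force on the tool from outside, world axes, zero at the start; "torque": the same for the moment, N m; "finger_gap": finger opening in m; "grip_force": force on a finger pad.
Only numpy, scipy, OpenCV 4.12 (cv2) and the standard library are available. Lean on these libraries where they do the work, as an engineer would, in place of code of your own. Each camera call takes 0.05 s, during which the arm holds its last target. There are 200 camera calls.

## Working session

There is one attempt and no reset: what is moved stays moved. The work goes in short steps, Python scripts to look and compute and a shell command to move; the robot and the scene stay as the last step left them, time stands still between calls to the robot, and variables do not carry over. Pictures are saved under pics/ and viewed, at most 10 in all, crops included, and the job is handed in when it is done.

```bash
mkdir -p pics; ls; python3 - <<'E'
from station import telemetry, read_camera, ctrl
import cv2,numpy as np
s=telemetry.state(); print({k:np.round(v,3).tolist() for k,v in s.items()}, ctrl.hold_point_z)
for n in("scene","side"):
    c=read_camera(n); cv2.imwrite(f"pics/{n}0.png",c["pixels"]); print(n,c["mtx"],c["origin"],c["orientation"])
E
```

```text
pics
{'t': 0.0, 'qpos': [1.158, 0.384, 0.016, 1.371, -0.006, 1.388, -0.047], 'qvel': [0.0, 0.001, 0.001, -0.0, 0.0, 0.001, 0.0], 'joint_efforts': [0.0, -62.76, 0.845, -37.182, 0.017, 0.014, -0.0], 'tool_pos': [0.214, -0.587, 0.23], 'ee_rot': [-3.092, -0.546, 0.001], 'wrist_force': [0.036, -0.919, -0.64], 'torque': [0.035, -0.015, 0.022], 'grip_force': 0.0, 'finger_gap': 0.085} 0.0187
scene [[565.45132727   0.         323.09718984]
 [  0.         565.45132727 236.06458022]
 [  0.           0.           1.        ]] [ 1.53558328 -0.47139172  0.92985933] [-1.9639376  -1.22986044  0.59351307]
side [[603.95131122   0.         321.02690503]
 [  0.         603.95131122 236.7260657 ]
 [  0.           0.           1.        ]] [ 0.4120742  -1.0444288   0.78464986] [-2.16356135  0.18184002 -0.11865751]
```

View pics/scene0.png

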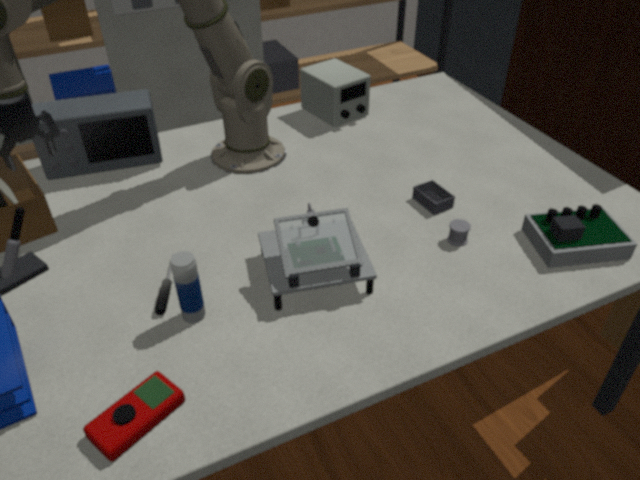

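View pics/side0.png

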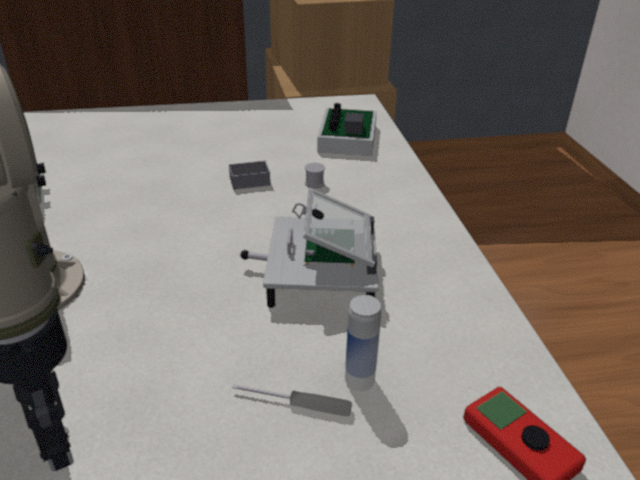

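The scene view shows the tester centred near (315,250) with its pad at (313,221). The side view shows the plate corners near (268,285), (275,217) and (378,288), ball a at (244,255) and the pad at (318,214). I'll zoom in on both to read the corners more accurately.

```bash
cat > h.py <<'E'
from station import telemetry, read_camera, ctrl
import cv2,numpy as np
from scipy.spatial.transform import Rotation as R
def ray(c,u,v):
    d=np.linalg.solve(c["mtx"],[u,v,1]); d=R.from_rotvec(c["orientation"]).apply(d)
    return np.array(c["origin"]),d/np.linalg.norm(d)
def plane(c,u,v,z):
    o,d=ray(c,u,v); return o+d*(z-o[2])/d[2]
def two(c1,p1,c2,p2):
    o1,d1=ray(c1,*p1);o2,d2=ray(c2,*p2)
    t=np.linalg.lstsq(np.c_[d1,-d2],o2-o1,rcond=None)[0]
    a,b=o1+d1*t[0],o2+d2*t[1]; return (a+b)/2,np.linalg.norm(a-b)
def proj(c,p):
    q=R.from_rotvec(c["orientation"]).inv().apply(np.array(p)-c["origin"]); q=np.array(c["mtx"])@q; return q[:2]/q[2]
E
python3 - <<'E'
import cv2,numpy as np
a=cv2.imread("pics/scene0.png")[195:315,245:395]; b=cv2.imread("pics/side0.png")[180:310,235:395]
a=cv2.resize(a,(500,400),interpolation=2)
cv2.imwrite("pics/z.png",np.vstack([cv2.resize(cv2.imread("pics/scene0.png")[200:310,245:395],(600,440//1),interpolation=2)]))
cv2.imwrite("pics/z1.png",cv2.resize(cv2.imread("pics/side0.png")[185:310,235:395],(768,600),interpolation=2))
E
```

```text
(no output)
```

View pics/z1.png

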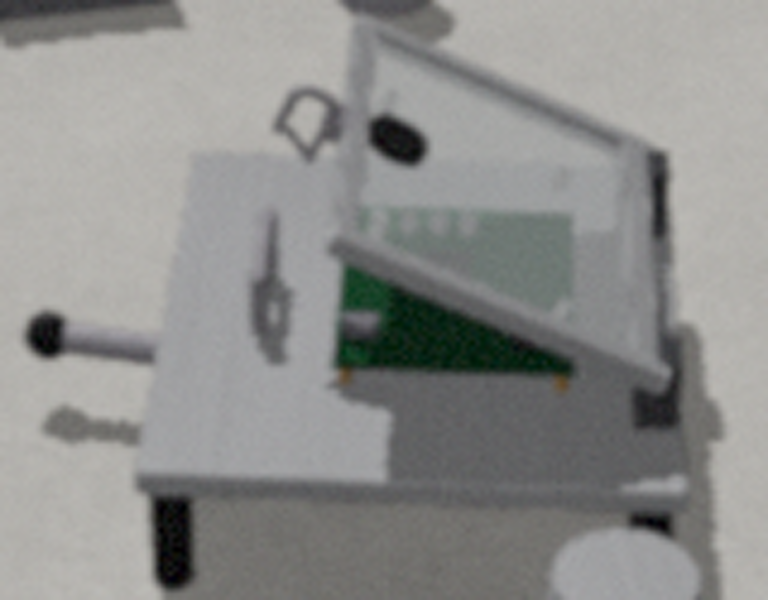

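View pics/z.png

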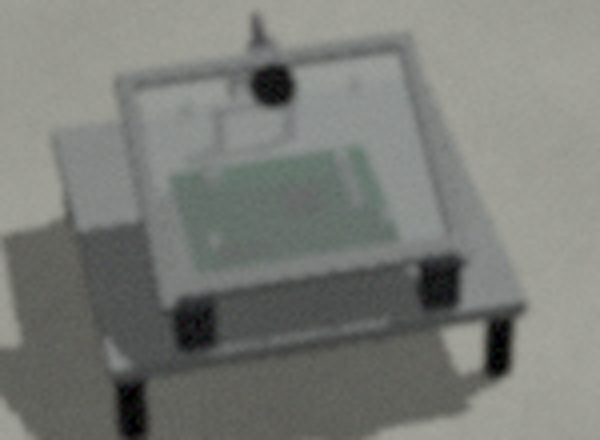

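The side crop shows the plate's top corners at (264,284), (275,217) and (378,286), the pad at (318,214) and ball a at (245,255). The scene crop shows plate corners at (259,233), (272.5,292) and (376,275), with the pad at (313,221).

```bash
cat > m.py <<'E'
from h import *
sc,si=read_camera("scene"),read_camera("side")
P={}
for n,c,p,loc in [("FR",si,(264.2,284),(-.11,-.12)),("FL",si,(275,217.3),(-.11,.12)),("RR",si,(378.3,286.5),(.11,-.12)),
 ("FR",sc,(258.75,233.25),(-.11,-.12)),("RR",sc,(272.5,292),(.11,-.12)),("RL",sc,(376.2,275),(.11,.12))]:
    w=plane(c,*p,.064); P.setdefault("L",[]).append((loc,w[:2])); print(n,w.round(4))
A=np.array([l for l,_ in P["L"]]);B=np.array([w for _,w in P["L"]])
a0,b0=A.mean(0),B.mean(0);H=(A-a0).T@(B-b0);th=np.arctan2(H[0,1]-H[1,0],H[0,0]+H[1,1])
r=np.array([[np.cos(th),-np.sin(th)],[np.sin(th),np.cos(th)]]);o=b0-r@a0
print("yaw",th,np.degrees(th),"o",o,"res",(B-(A@r.T+o)).round(4).tolist())
pad,e=two(sc,(313.2,221.2),si,(317.7,214)); print("pad",pad,e)
l=r.T@(pad[:2]-o);print("pad local",l,pad[2])
print("lid ang",np.arctan2(pad[2]-.088,.095-l[0])-np.arctan2(.012,.122))
b=plane(si,244.8,254.6,.033);lb=r.T@(b[:2]-o);print("ball a local",lb,"angle left",np.arctan2(lb[1],-(lb[0]+.09)),"r",np.hypot(lb[1],lb[0]+.09))
T=lambda x,y,z:np.r_[r@[x,y]+o,z]
for n,x in dict(hub=(-.09,0),front=(-.11,0),pad_shut=(-.027,0)).items(): print(n,(r@x+o).round(4))
# bystanders
for n,c,p,z in [("spool",si,(315,175),.025),("bin",si,(250,176),.02),("can",si,(363,345),.085),("drv",si,(320,403),.012),("drvtip",si,(235,388),.005)]: print(n,plane(c,*p,z).round(3))
E
python3 m.py
```

```text
FR [ 0.4747 -0.1454  0.064 ]
FL [0.5216 0.0859 0.064 ]
RR [ 0.6871 -0.1864  0.064 ]
FR [ 0.4825 -0.1406  0.064 ]
RR [ 0.6892 -0.1869  0.064 ]
RL [0.7409 0.0436 0.064 ]
yaw -0.2029501852271649 -11.628189064914858 o [ 0.60740098 -0.04910668] res [[-0.0008, -0.0009], [-0.0023, -0.0047], [-0.0038, 0.0024], [0.0071, 0.0039], [-0.0017, 0.0019], [0.0015, -0.0026]]
pad [ 0.59442346 -0.04334006  0.14566362] 0.0007019498314955265
pad local [-0.01387349  0.00303252] 0.14566362171684027
lid ang 0.3890312357427743
ball a local [-0.16688755  0.01394611] angle left 0.17943243123711794 r 0.07814211031476044
hub [ 0.5192 -0.031 ]
front [ 0.4997 -0.0269]
pad_shut [ 0.581  -0.0437]
spool [0.655 0.337 0.025]
bin [0.486 0.366 0.02 ]
can [ 0.616 -0.355  0.085]
drv [ 0.538 -0.4    0.012]
drvtip [ 0.404 -0.34   0.005]
```

```bash
cat > go.py <<'E'
# go.py lx ly z : tool-frame turn/shift from measured pose to tester-local target, tool x along tester x
import sys
from h import *
yaw=-.203;o=np.array([.6074,-.0491]);r=np.array([[np.cos(yaw),-np.sin(yaw)],[np.sin(yaw),np.cos(yaw)]])
s=telemetry.state();p=np.array(s["tool_pos"]);M=R.from_rotvec(s["ee_rot"])
print("t",round(s["t"],2),"local",(r.T@(p[:2]-o)).round(4),p[2].round(4),"F",np.round(s["wrist_force"],1),"gap",round(s["finger_gap"],3),"q",np.round(s["qpos"],2))
if len(sys.argv)>1:
    lx,ly,z=map(float,sys.argv[1:4]); G=R.from_matrix(np.c_[[*r[:,0],0],[*-r[:,1],0],[0,0,-1]])
    print("turn",np.degrees((M.inv()*G).as_rotvec()).round(2),"shift before turn",M.inv().apply(np.r_[r@[lx,ly]+o,z]-p).round(4))
E
python3 -m creep '[[0,0,0,0.027,-0.019,0,0],[0,0,0,0.027,-0.019,0,0],[0,0,0,0.027,-0.019,0,0],[0,0,0,0.027,-0.019,0,0],[0,0,0,0.027,-0.019,0,0],[0,0,0,0.027,-0.019,0,0],[0,0,0,0.027,-0.019,0,0],[0,0,0,0.027,-0.019,0,0],[0,0,0,0.027,-0.019,0,0],[0,0,0,0.027,-0.019,0,0]]' && python3 -m creep '[[0,0,0,0.027,-0.019,0,0],[0,0,0,0.027,-0.019,0,0],[0,0,0,0.027,-0.019,0,0],[0,0,0,0.027,-0.019,0,0],[0,0,0,0.027,-0.019,0,0],[0,0,0,0.027,-0.019,0,0],[0,0,0,0.027,-0.019,0,0],[0,0,0,0.027,-0.019,0,0],[0,0,0,0.027,-0.019,0,0],[0,0,0,0.027,-0.019,0,0]]'
python3 go.py -0.0139 0 0.19
```

```text
t: 1.03
tool_pos: [0.4033, -0.3146, 0.2313]
ee_rot: [3.094, 0.547, -0.0]
wrist_force: [0.6, 1.0, 0.2]
finger_gap: -0.0002
grip_force: 0.0
t: 1.87
tool_pos: [0.5919, -0.0438, 0.2312]
ee_rot: [-3.094, -0.546, 0.0]
wrist_force: [-0.4, -1.0, -0.4]
finger_gap: -0.0001
grip_force: 0.0
t 1.87 local [-0.0163  0.0021] 0.2312 F [-0.4 -1.  -0.4] gap -0.0 q [ 0.33  0.34 -0.4   1.45  0.14  1.38 -1.3 ]
turn [-0.000e+00  1.000e-02  3.166e+01] shift before turn [0.0009 0.003  0.0412]
```

```bash
python3 -m creep '[[0,0,6.33,0,0.001,0.008,0],[0,0,6.33,0,0.001,0.008,0],[0,0,6.33,0,0,0.008,0],[0,0,6.33,0,0,0.008,0],[0,0,6.33,0,0,0.008,0],[0,0,0,0,0,0.015,0],[0,0,0,0,0,0.012,0],[0,0,0,0,0,0,0]]'
python3 go.py -0.014 0 0.146; python3 - <<'E'
from h import *
c=read_camera("side"); cv2.imwrite("pics/z2.png",cv2.resize(c["pixels"][120:310,215:455],(720,570),interpolation=2))
E
```

```text
t: 2.53
tool_pos: [0.5901, -0.047, 0.1612]
ee_rot: [3.125, -0.316, -0.008]
wrist_force: [-1.0, -0.5, -0.3]
finger_gap: -0.0002
grip_force: 0.0
t 2.53 local [-0.0173 -0.0014] 0.1612 F [-1.  -0.5 -0.3] gap -0.0 q [ 0.27  0.38 -0.31  1.55  0.12  1.24 -1.84]
turn [0.04 0.28 0.08] shift before turn [ 0.0034 -0.0014  0.0152]
```

View pics/z2.png

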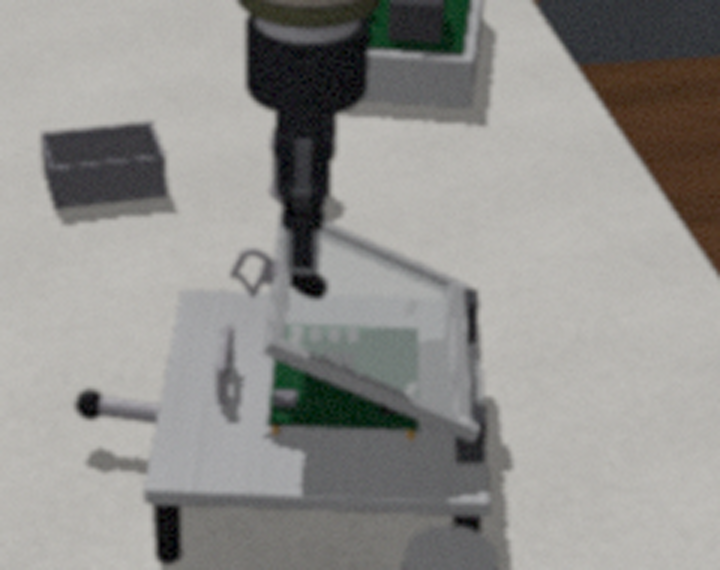

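The fingertips are just above the pad, which is at about (308,285) in the crop, and sit roughly 3 mm towards its front. I'll shift back and press along the arc.

```bash
python3 -m creep '[[0,0,0,0.004,-0.001,0.01,0],[0,0,0,0,0,0.006,0],[0,0,0,-0.003,0,0.007,0],[0,0,0,-0.003,0,0.007,0],[0,0,0,-0.002,0,0.007,0],[0,0,0,-0.001,0,0.005,0],[0,0,0,-0.001,0,0.005,0],[0,0,0,-0.001,0,0.005,0]]'; python3 go.py -0.027 0 0.1
```

```text
t: 3.25
tool_pos: [0.5851, -0.0446, 0.1124]
ee_rot: [3.125, -0.318, 0.0]
wrist_force: [-5.6, 0.2, 13.8]
finger_gap: -0.0
grip_force: 6.5
t 3.25 local [-0.0228 -0.0001] 0.1124 F [-5.6  0.2 13.8] gap -0.0 q [ 0.27  0.41 -0.31  1.63  0.13  1.13 -1.85]
turn [ 0.   -0.01  0.02] shift before turn [-0.0042 -0.0001  0.0124]
```

```bash
python3 -m creep '[[0,0,0,-0.001,0,0.004,0],[0,0,0,-0.001,0,0.004,0],[0,0,0,-0.001,0,0.003,0],[0,0,0,0,0,0.002,0],[0,0,0,0,0,0,0]]'; python3 go.py -0.027 0 0.1
```

```text
t: 3.67
tool_pos: [0.5826, -0.0441, 0.1001]
ee_rot: [3.125, -0.318, 0.002]
wrist_force: [-2.9, 0.2, 8.2]
finger_gap: 0.0
grip_force: 4.0
t 3.67 local [-0.0253 -0.0001] 0.1001 F [-2.9  0.2  8.2] gap 0.0 q [ 0.26  0.41 -0.31  1.65  0.14  1.1  -1.86]
turn [ 0.   -0.06  0.02] shift before turn [-0.0017 -0.0001  0.0001]
```

```bash
python3 -m creep '[[0,0,0,0,0,0.002,0],[0,0,0,0,0,0.001,0],[0,0,0,0,0,0,0]]'; python3 -m creep '[[0,0,0,0,0,0.001,0],[0,0,0,0,0,0.001,0],[0,0,0,0,0,0,0]]'; python3 go.py
```

```text
t: 3.92
tool_pos: [0.5827, -0.044, 0.0999]
ee_rot: [3.125, -0.318, 0.003]
wrist_force: [-13.2, 0.4, 28.8]
finger_gap: 0.0003
grip_force: 14.7
t: 4.17
tool_pos: [0.5827, -0.044, 0.0997]
ee_rot: [3.124, -0.318, 0.005]
wrist_force: [-20.0, 1.1, 44.4]
finger_gap: 0.0003
grip_force: 21.9
t 4.17 local [-0.0252 -0.    ] 0.0997 F [-20.    1.1  44.4] gap 0.0 q [ 0.26  0.41 -0.31  1.65  0.14  1.1  -1.86]
```

The lid is on its hard stop: force rises steeply with no further travel. I'll lift and check the latch.

```bash
python3 -m creep '[[0,0,0,0,0,-0.005,0],[0,0,0,0,0,-0.02,0],[0,0,0,0,0,-0.03,0],[0,0,0,0,0,-0.03,0],[0,0,0,0,0,-0.03,0],[0,0,0,0,0,0,0]]'; python3 go.py; python3 - <<'E'
from h import *
c=read_camera("side"); cv2.imwrite("pics/z3.png",cv2.resize(c["pixels"][185:310,235:395],(768,600),interpolation=2))
E
```

```text
t: 4.67
tool_pos: [0.5851, -0.0439, 0.2159]
ee_rot: [-3.125, 0.318, -0.015]
wrist_force: [1.1, 0.9, 0.8]
finger_gap: -0.0001
grip_force: 0.0
t 4.67 local [-0.0229  0.0006] 0.2159 F [1.1 0.9 0.8] gap -0.0 q [ 0.27  0.32 -0.32  1.5   0.1   1.33 -1.83]
```

View pics/z3.png

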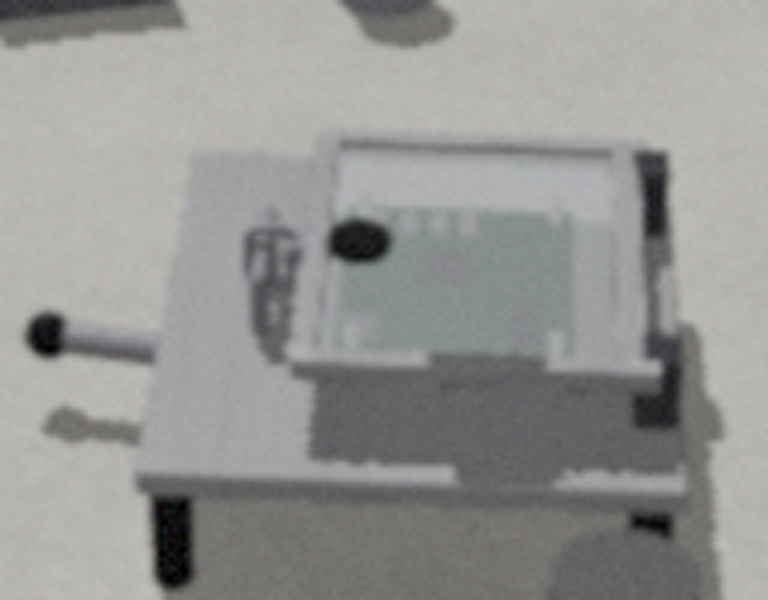

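The lid lies level, with the hook over the bar at about (270,280) in the crop and the pad at (360,240). The knob hasn't moved (ball a at (47,334)). Next I go to the left of arm a, in front of the edge.

```bash
python3 -m creep '[[0,0,0,-0.0234,-0.011,0,0],[0,0,0,-0.0234,-0.011,0,0],[0,0,0,-0.0234,-0.011,0,0],[0,0,0,-0.0234,-0.011,0,0],[0,0,0,-0.0234,-0.011,0,0],[0,0,0,0,0,0.025,0],[0,0,0,0,0,0.025,0],[0,0,0,0,0,0.025,0],[0,0,0,0,0,0,0]]'; python3 go.py -0.138 0.055 0.02; python3 - <<'E'
from h import *
c=read_camera("side"); cv2.imwrite("pics/z4.png",cv2.resize(c["pixels"][120:310,195:435],(720,570),interpolation=2))
E
```

```text
t: 5.47
tool_pos: [0.4748, 0.0329, 0.1289]
ee_rot: [3.124, -0.317, -0.014]
wrist_force: [-0.3, -0.5, -0.7]
finger_gap: 0.0001
grip_force: 0.0
t 5.47 local [-0.1464  0.0536] 0.1289 F [-0.3 -0.5 -0.7] gap 0.0 q [ 0.22  0.18 -0.39  1.88  0.07  1.1  -1.97]
turn [0.12 0.5  0.04] shift before turn [ 0.0094 -0.0016  0.1088]
```

View pics/z4.png

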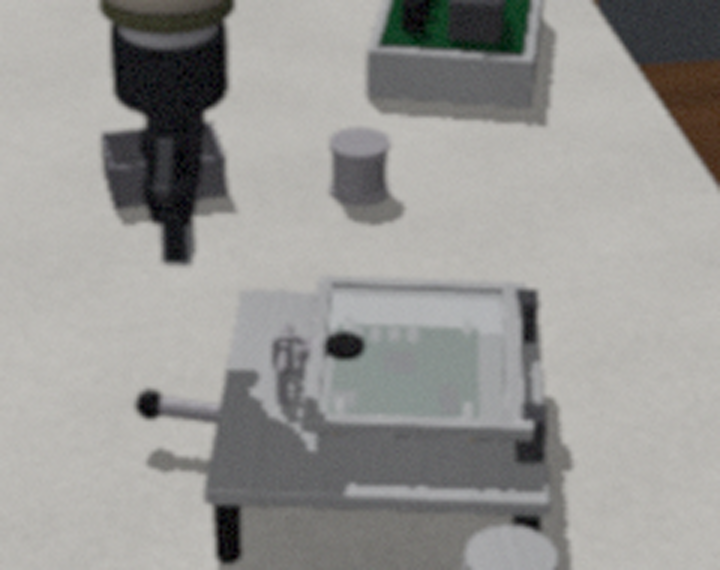

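The closed fingers hang in front of the edge, tip at (177,258) in the crop, to the left of arm a with its ball at (150,404). I'll lower them.

```bash
python3 -m creep '[[0,0,0,0.002,0,0.025,0],[0,0,0,0,0,0.025,0],[0,0,0,0,0,0.025,0],[0,0,0,0,0,0.02,0],[0,0,0,0,0,0.013,0],[0,0,0,0,0,0,0]]'; python3 go.py -0.138 0.04 0.02
```

```text
t: 6.02
tool_pos: [0.4795, 0.0328, 0.0247]
ee_rot: [3.125, -0.318, -0.006]
wrist_force: [0.0, 0.1, 0.1]
finger_gap: 0.0001
grip_force: 0.0
t 6.02 local [-0.1418  0.0544] 0.0247 F [0.  0.1 0.1] gap 0.0 q [ 0.19  0.32 -0.37  1.98  0.15  0.87 -2.03]
turn [0.04 0.2  0.01] shift before turn [0.0038 0.0144 0.0047]
```

```bash
python3 -m creep '[[0,0,0,0.002,0.008,0.004,0],[0,0,0,0.002,0.008,0,0],[0,0,0,0.001,0.008,0,0],[0,0,0,0.001,0.008,0,0],[0,0,0,0,0.008,0,0]]'; python3 go.py;python3 -m creep '[[0,0,0,0,0.008,0,0],[0,0,0,0,0.008,0,0],[0,0,0,0,0.008,0,0],[0,0,0,0,0.008,0,0],[0,0,0,0,0.005,0,0],[0,0,0,0,0,0,0]]'; python3 go.py; python3 - <<'E'
from h import *
c=read_camera("side"); cv2.imwrite("pics/z5.png",cv2.resize(c["pixels"][150:310,205:405],(720,576),interpolation=2))
E
```

```text
t: 6.43
tool_pos: [0.4789, -0.0075, 0.0233]
ee_rot: [-3.124, 0.317, -0.002]
wrist_force: [-1.7, 3.7, 2.7]
finger_gap: 0.0001
grip_force: 2.8
t 6.43 local [-0.1342  0.0149] 0.0233 F [-1.7  3.7  2.7] gap 0.0 q [ 0.26  0.32 -0.35  1.99  0.14  0.86 -1.94]
t: 6.93
tool_pos: [0.4703, -0.0457, 0.0221]
ee_rot: [3.124, -0.321, -0.002]
wrist_force: [-1.6, 0.1, 1.2]
finger_gap: 0.0002
grip_force: 0.4
t 6.93 local [-0.135  -0.0243] 0.0221 F [-1.6  0.1  1.2] gap 0.0 q [ 0.32  0.31 -0.33  2.    0.13  0.85 -1.86]
```

View pics/z5.png

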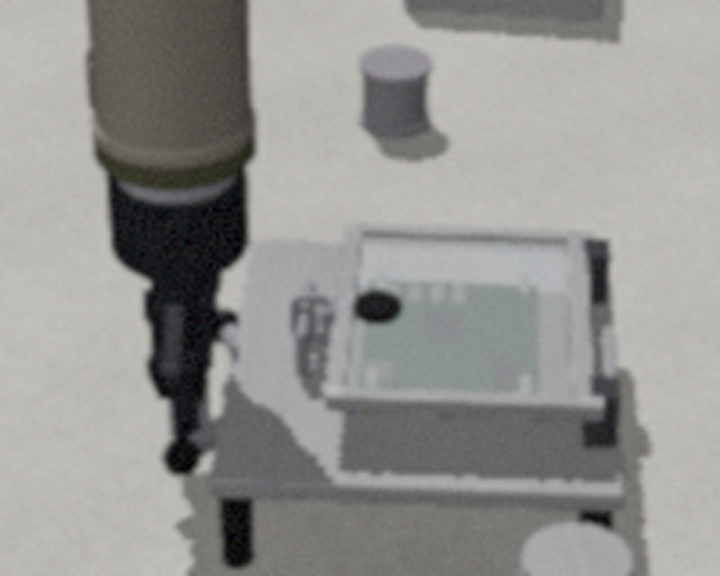

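Ball a is now at (182,457) in the crop, i.e. full-image (255.6,277). Ball b has come out at (225,325), i.e. (267.5,240.3).

```bash
cat > ball.py <<'E'
import sys
from h import *
yaw=-.203;o=np.array([.6074,-.0491]);r=np.array([[np.cos(yaw),-np.sin(yaw)],[np.sin(yaw),np.cos(yaw)]])
c=read_camera("side")
for a in sys.argv[1:]:
    w=plane(c,*map(float,a.split(",")),.033); l=r.T@(w[:2]-o); print(l.round(4),"left",np.arctan2(l[1],-(l[0]+.09)).round(3))
E
python3 ball.py 255.6,277 267.5,240.3
```

```text
[-0.1353 -0.0611] left -0.933
[-0.1244  0.0693] left 1.11
```

```bash
python3 -m creep '[[0,0,0,0,0.005,0,0],[0,0,0,0,0.005,0,0],[0,0,0,0,0,0,0],[0,0,0,0,-0.005,0,0],[0,0,0,0,-0.005,0,0],[0,0,0,0,0,-0.02,0],[0,0,0,0,0,-0.03,0],[0,0,0,0,0,-0.02,0],[0,0,0,0,0,0,0]]'; python3 go.py -0.138 0.107 0.09
```

```text
t: 7.78
tool_pos: [0.4741, -0.043, 0.0966]
ee_rot: [3.125, -0.316, 0.011]
wrist_force: [0.7, -0.2, 0.8]
finger_gap: 0.0
grip_force: 0.0
t 7.78 local [-0.1317 -0.0209] 0.0966 F [ 0.7 -0.2  0.8] gap 0.0 q [ 0.34  0.2  -0.35  1.94  0.08  1.01 -1.82]
turn [-0.03 -0.42  0.07] shift before turn [-0.0061 -0.1279  0.0066]
```

```bash
python3 -m creep '[[0,0,0,-0.003,-0.026,0,0],[0,0,0,-0.003,-0.026,0,0],[0,0,0,0,-0.026,0,0],[0,0,0,0,-0.026,0,0],[0,0,0,0,-0.024,0,0],[0,0,0,0,0,0,0]]'; python3 go.py -0.138 0.107 0.022; python3 - <<'E'
from h import *
c=read_camera("side"); cv2.imwrite("pics/z6.png",cv2.resize(c["pixels"][150:310,205:405],(720,576),interpolation=2))
E
```

```text
t: 8.28
tool_pos: [0.4911, 0.0894, 0.0924]
ee_rot: [-3.124, 0.306, -0.001]
wrist_force: [0.2, -0.6, 0.4]
finger_gap: -0.0003
grip_force: 0.0
t 8.28 local [-0.1418  0.1122] 0.0924 F [ 0.2 -0.6  0.4] gap -0.0 q [ 0.14  0.27 -0.43  1.88  0.13  1.03 -2.12]
turn [-0.18 -0.02  0.43] shift before turn [0.0037 0.0055 0.0703]
```

View pics/z6.png

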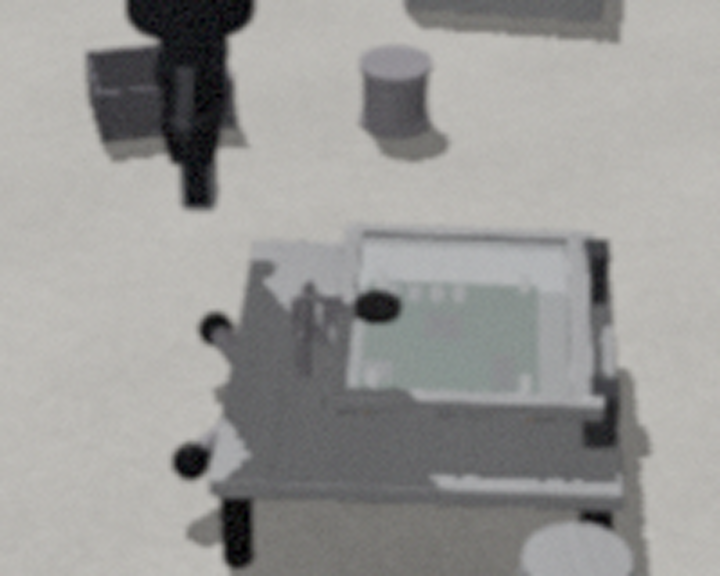

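Ball b is clear at (214,328) in the crop, ball a at (190,462), and the tip at (198,205) is left of b. I'll lower and push.

```bash
python3 -m creep '[[0,0,0,0.003,0.002,0.02,0],[0,0,0,0,0.002,0.025,0],[0,0,0,0,0,0.02,0],[0,0,0,0,0,0.005,0],[0,0,0,0,0,0,0]]'; python3 go.py;python3 -m creep '[[0,0,0,0,0.008,0,0],[0,0,0,0,0.008,0,0],[0,0,0,0,0.008,0,0],[0,0,0,0,0.008,0,0],[0,0,0,0,0.008,0,0]]'; python3 go.py
```

```text
t: 8.75
tool_pos: [0.4916, 0.0777, 0.0207]
ee_rot: [3.124, -0.318, -0.006]
wrist_force: [-0.4, -0.4, 1.5]
finger_gap: -0.0003
grip_force: 0.0
t 8.75 local [-0.139   0.1008] 0.0207 F [-0.4 -0.4  1.5] gap -0.0 q [ 0.13  0.37 -0.41  1.94  0.18  0.88 -2.15]
t: 9.17
tool_pos: [0.4793, 0.059, 0.0234]
ee_rot: [-3.109, 0.289, 0.014]
wrist_force: [-35.1, 78.7, 20.0]
finger_gap: 0.0
grip_force: 40.0
t 9.17 local [-0.1472  0.0801] 0.0234 F [-35.1  78.7  20. ] gap 0.0 q [ 0.19  0.34 -0.42  1.97  0.15  0.87 -2.06]
```

Unexpected force: back off and look.

```bash
python3 -m creep '[[0,0,0,0,-0.01,0,0],[0,0,0,0,-0.01,0,0],[0,0,0,0,-0.01,0,0],[0,0,0,0,-0.002,0,0],[0,0,0,0,0,0,0]]'; python3 go.py; python3 - <<'E'
from h import *
a=read_camera("side")["pixels"][185:285,225:345]; w=read_camera("wrist")["pixels"]
cv2.imwrite("pics/z7.png",np.hstack([cv2.resize(a,(400,333),interpolation=2),cv2.resize(w,(400,333))]))
E
```

```text
t: 9.58
tool_pos: [0.4925, 0.0701, 0.0233]
ee_rot: [3.125, -0.318, 0.003]
wrist_force: [0.3, -0.5, -0.2]
finger_gap: 0.0002
grip_force: 0.0
t 9.58 local [-0.1366  0.0936] 0.0233 F [ 0.3 -0.5 -0.2] gap 0.0 q [ 0.14  0.36 -0.4   1.94  0.18  0.88 -2.13]
```

View pics/z7.png

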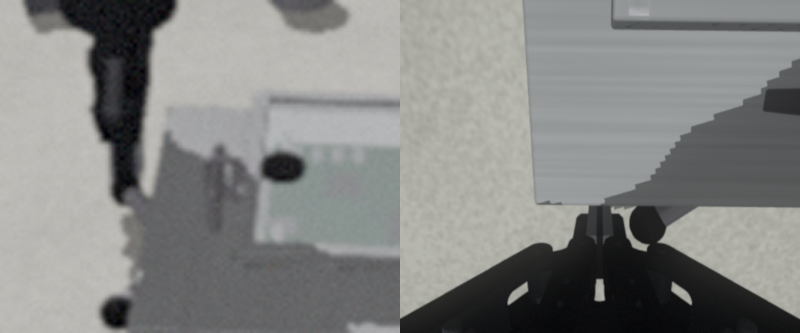

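```bash
python3 ball.py 259.5,278.6; python3 - <<'E'
from h import *
yaw=-.203;o=np.array([.6074,-.0491]);r=np.array([[np.cos(yaw),-np.sin(yaw)],[np.sin(yaw),np.cos(yaw)]])
c=read_camera("wrist"); L=lambda w:(r.T@(w[:2]-o)).round(4)
print("ball b",L(plane(c,397,321,.035)))
print("edge",L(plane(c,230,295,.064)),L(plane(c,620,297,.064)),"left corner",L(plane(c,216,295,.064)))
s=telemetry.state();p=np.array(s["tool_pos"]);print("tcp px",proj(c,p))
for row in (240,260,280,295): print(row,''.join('#' if v<60 else '.' for v in c["pixels"][row,230:440:4].mean(1)))
E
```

```text
[-0.1269 -0.0659] left -1.06
ball b [-0.1334  0.0639]
edge [-0.1107  0.117 ] [-0.1115  0.0086] left corner [-0.1107  0.1209]
tcp px [318.6929799  315.20994444]
240 .....................................................
260 .....................................................
280 .....................................................
295 .....................................................
```

Pushing b from this angle jams: the contact force runs through the axis. I'll first push ball a further in (+x) from outside, so that b comes farther out.

```bash
python3 -m creep '[[0,0,0,0,-0.003,-0.025,0],[0,0,0,0,0,-0.025,0],[0,0,0,0,0,-0.02,0],[0,0,0,-0.005,0.028,0,0],[0,0,0,-0.005,0.028,0,0],[0,0,0,-0.006,0.028,0,0],[0,0,0,-0.006,0.028,0,0],[0,0,0,-0.006,0.028,0,0],[0,0,0,0,0.028,0,0],[0,0,0,0,0,0,0]]'; python3 go.py -0.165 -0.072 0.022
```

```text
t: 10.62
tool_pos: [0.4289, -0.0919, 0.0923]
ee_rot: [3.122, -0.331, -0.001]
wrist_force: [-0.5, -0.7, -0.5]
finger_gap: 0.0002
grip_force: 0.0
t 10.62 local [-0.1662 -0.0779] 0.0923 F [-0.5 -0.7 -0.5] gap 0.0 q [ 0.43  0.13 -0.31  2.02  0.05  0.99 -1.69]
turn [ 0.14  0.02 -0.47] shift before turn [ 0.0012 -0.0061  0.0703]
```

```bash
python3 -m creep '[[0,0,0,0,-0.002,0.02,0],[0,0,0,0,-0.002,0.025,0],[0,0,0,0,0,0.02,0],[0,0,0,0,0,0.005,0],[0,0,0,0,0,0,0]]'; python3 go.py -0.127 -0.072 0.022; python3 -m creep '[[0,0,0,0.006,0,0,0],[0,0,0,0.006,0,0,0],[0,0,0,0.006,0,0,0],[0,0,0,0.006,0,0,0],[0,0,0,0,0,0,0]]';python3 go.py -0.127 -0.072 0.022
```

```text
t: 11.03
tool_pos: [0.4303, -0.0816, 0.0212]
ee_rot: [-3.125, 0.319, 0.005]
wrist_force: [0.5, 0.0, -0.6]
finger_gap: 0.0001
grip_force: 0.0
t 11.03 local [-0.1669 -0.0676] 0.0212 F [ 0.5  0.  -0.6] gap 0.0 q [ 0.4   0.24 -0.31  2.09  0.1   0.83 -1.75]
turn [-0.01  0.19 -0.02] shift before turn [ 0.0399  0.0044 -0.001 ]
t: 11.45
tool_pos: [0.4566, -0.0868, 0.0229]
ee_rot: [3.125, -0.319, 0.002]
wrist_force: [0.6, 1.2, -0.2]
finger_gap: 0.0001
grip_force: 0.0
t 11.45 local [-0.1401 -0.0674] 0.0229 F [ 0.6  1.2 -0.2] gap 0.0 q [ 0.39  0.29 -0.3   2.02  0.11  0.85 -1.75]
turn [ 0.   -0.08 -0.01] shift before turn [0.0131 0.0046 0.0009]
```

```bash
python3 -m creep '[[0,0,0,0.005,0.002,0,0],[0,0,0,0.004,0.002,0,0],[0,0,0,0,0,0,0]]';python3 go.py -0.127 -0.072 0.022; python3 -m creep '[[0,0,0,0.004,0,0,0],[0,0,0,0,0,0,0]]';python3 go.py -0.127 -0.072 0.022; python3 - <<'E'
from h import *
a=read_camera("side")["pixels"][215:305,225:345]; w=read_camera("wrist")["pixels"]
cv2.imwrite("pics/z8.png",np.hstack([cv2.resize(a,(400,300),interpolation=2),cv2.resize(w,(400,300))]))
E
```

```text
t: 11.7
tool_pos: [0.4641, -0.0924, 0.0225]
ee_rot: [-3.125, 0.318, -0.002]
wrist_force: [0.1, 0.4, 0.2]
finger_gap: -0.0002
grip_force: 0.0
t 11.7 local [-0.1316 -0.0713] 0.0225 F [0.1 0.4 0.2] gap -0.0 q [ 0.39  0.3  -0.3   2.    0.12  0.85 -1.74]
turn [-0.02 -0.06  0.01] shift before turn [0.0046 0.0007 0.0005]
t: 11.87
tool_pos: [0.4674, -0.0931, 0.0223]
ee_rot: [3.125, -0.318, -0.0]
wrist_force: [-0.9, 0.5, -0.4]
finger_gap: 0.0002
grip_force: 0.2
t 11.87 local [-0.1283 -0.0713] 0.0223 F [-0.9  0.5 -0.4] gap 0.0 q [ 0.39  0.31 -0.3   1.99  0.12  0.85 -1.75]
turn [0.   0.   0.01] shift before turn [0.0013 0.0007 0.0003]
```

View pics/z8.png

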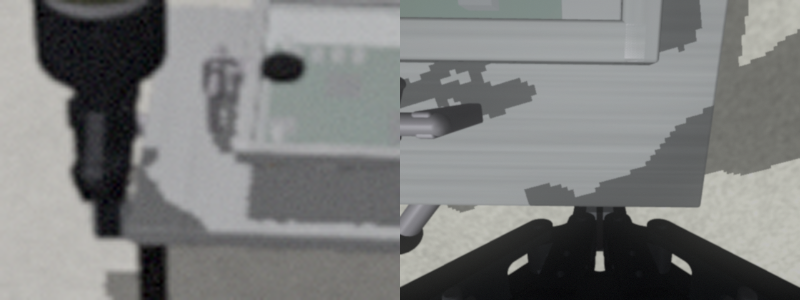

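I've now viewed 11 pictures, one over the limit of 10, so from here I use numbers only. In this last one, the wrist half shows arm b well out to the left (ball near wrist px (10,384)), and ball a is hidden beneath the fingers. I'll measure ball b from the dark blob.

```bash
cat > blob.py <<'E'
# dark round blobs in front of the plate edge, side and wrist views, in tester coordinates
from h import *
yaw=-.203;o=np.array([.6074,-.0491]);r=np.array([[np.cos(yaw),-np.sin(yaw)],[np.sin(yaw),np.cos(yaw)]])
for n in ("side","wrist"):
    c=read_camera(n); g=c["pixels"].max(2); m=(g<50).astype(np.uint8)
    k,_,st,ce=cv2.connectedComponentsWithStats(m)
    for i in range(1,k):
        if st[i,4]<25: continue
        l=r.T@(plane(c,*ce[i],.033)[:2]-o)
        d=np.hypot(l[0]+.09,l[1])
        if .06<d<.09 and l[0]<-.09: print(n,"px",ce[i].round(1),"wh",st[i,2:4],"area",st[i,4],"local",l.round(4),"left",np.arctan2(l[1],-(l[0]+.09)).round(3))
E
python3 blob.py; python3 - <<'E'
from h import *
yaw=-.203;o=np.array([.6074,-.0491]);r=np.array([[np.cos(yaw),-np.sin(yaw)],[np.sin(yaw),np.cos(yaw)]])
c=read_camera("wrist")
print(r.T@(plane(c,12,384,.033)[:2]-o)); print(r.T@(plane(c,620,328,.064)[:2]-o))
E
```

```text
wrist px [ 14.5 387.6] wh [36 35] area 714 local [-0.1543  0.0477] left 0.638
[-0.15274103  0.04835537]
[-0.11205332 -0.1563812 ]
```

```bash
python3 -m creep '[[0,0,0,-0.008,0,0,0],[0,0,0,0,0,-0.025,0],[0,0,0,0,0,-0.025,0],[0,0,0,0,0,-0.02,0],[0,0,0,0,-0.028,0,0],[0,0,0,0,-0.028,0,0],[0,0,0,0,-0.028,0,0],[0,0,0,0,-0.028,0,0],[0,0,0,0,-0.028,0,0],[0,0,0,0,-0.028,0,0]]'; python3 -m creep '[[0,0,0,0,0,0,0]]'; python3 go.py -0.141 0.096 0.022; python3 blob.py
```

```text
t: 12.95
tool_pos: [0.4926, 0.0747, 0.0924]
ee_rot: [3.125, -0.318, 0.0]
wrist_force: [0.5, -0.0, -0.3]
finger_gap: -0.0004
grip_force: 0.0
t: 13.03
tool_pos: [0.4928, 0.08, 0.0928]
ee_rot: [-3.123, 0.305, -0.002]
wrist_force: [0.1, 1.0, 0.0]
finger_gap: 0.0002
grip_force: 0.0
t 13.03 local [-0.1382  0.1034] 0.0928 F [0.1 1.  0. ] gap 0.0 q [ 0.15  0.26 -0.43  1.88  0.13  1.03 -2.09]
turn [-0.19 -0.04  0.46] shift before turn [-0.0029  0.0076  0.0708]
wrist px [408.7 282.8] wh [36 34] area 569 local [-0.1472  0.0513] left 0.731
```

```bash
python3 -m creep '[[0,0,0,-0.003,0,0.02,0],[0,0,0,0,0,0.025,0],[0,0,0,0,0,0.02,0],[0,0,0,0,0,0.005,0],[0,0,0,0,0.008,0,0],[0,0,0,0,0.008,0,0],[0,0,0,0,0.006,0,0]]'; python3 go.py;python3 -m creep '[[0,0,0,0,0.006,0,0],[0,0,0,0,0.006,0,0]]'; python3 go.py
```

```text
t: 13.72
tool_pos: [0.4863, 0.0508, 0.0235]
ee_rot: [3.125, -0.32, 0.003]
wrist_force: [0.4, 3.2, 0.0]
finger_gap: -0.0001
grip_force: 1.4
t 13.72 local [-0.1388  0.0735] 0.0235 F [0.4 3.2 0. ] gap -0.0 q [ 0.18  0.34 -0.4   1.96  0.17  0.87 -2.09]
t: 13.88
tool_pos: [0.4842, 0.0401, 0.0236]
ee_rot: [-3.125, 0.318, -0.004]
wrist_force: [1.3, 1.9, -0.2]
finger_gap: -0.0003
grip_force: 0.8
t 13.88 local [-0.1386  0.0625] 0.0236 F [ 1.3  1.9 -0.2] gap -0.0 q [ 0.2   0.33 -0.4   1.97  0.17  0.87 -2.06]
```

Turning freely at 2–3 N; carry on to the stop.

```bash
python3 -m creep '[[0,0,0,0,0.006,0,0],[0,0,0,0,0.006,0,0],[0,0,0,0,0.005,0,0],[0,0,0,0,0.004,0,0],[0,0,0,0,0.004,0,0],[0,0,0,0,0,0,0]]'; python3 go.py;python3 -m creep '[[0,0,0,0,0.004,0,0],[0,0,0,0,0.004,0,0],[0,0,0,0,0,0,0]]'; python3 go.py;python3 blob.py
```

```text
t: 14.38
tool_pos: [0.4778, 0.0153, 0.0222]
ee_rot: [3.125, -0.319, -0.001]
wrist_force: [0.2, 0.7, 0.5]
finger_gap: -0.0003
grip_force: 0.5
t 14.38 local [-0.1399  0.0369] 0.0222 F [0.2 0.7 0.5] gap -0.0 q [ 0.24  0.32 -0.39  1.99  0.16  0.86 -2.01]
t: 14.63
tool_pos: [0.4762, 0.0076, 0.0222]
ee_rot: [3.125, -0.319, -0.001]
wrist_force: [-1.0, 2.0, -0.6]
finger_gap: 0.0
grip_force: 0.7
t 14.63 local [-0.1399  0.0291] 0.0222 F [-1.   2.  -0.6] gap 0.0 q [ 0.25  0.32 -0.38  1.99  0.16  0.86 -1.99]
side px [243.7 255.7] wh [6 8] area 38 local [-0.1687  0.01  ] left 0.126
```

```bash
python3 -m creep '[[0,0,0,0,0.003,0,0],[0,0,0,0,0.002,0,0],[0,0,0,0,0,0,0]]';python3 -m creep '[[0,0,0,0,0.002,0,0],[0,0,0,0,0,0,0]]'; python3 go.py;python3 blob.py
```

```text
t: 14.98
tool_pos: [0.4761, 0.0063, 0.0225]
ee_rot: [-3.122, 0.314, -0.002]
wrist_force: [1.5, 10.9, -1.5]
finger_gap: -0.0
grip_force: 5.0
t: 15.15
tool_pos: [0.476, 0.006, 0.0225]
ee_rot: [-3.121, 0.311, -0.002]
wrist_force: [2.0, 14.8, -2.1]
finger_gap: -0.0001
grip_force: 7.5
t 15.15 local [-0.1398  0.0275] 0.0225 F [ 2.  14.8 -2.1] gap -0.0 q [ 0.26  0.32 -0.39  1.99  0.15  0.86 -1.97]
side px [243.7 255.9] wh [6 7] area 38 local [-0.1685  0.0093] left 0.118
```

The knob is on its stop. One more small nudge, then back away to the left and up.

```bash
python3 -m creep '[[0,0,0,0,0.002,0,0],[0,0,0,0,0,0,0],[0,0,0,0,-0.01,0,0],[0,0,0,0,-0.02,0,0],[0,0,0,-0.005,-0.02,0,0],[0,0,0,0,0,-0.03,0],[0,0,0,0,0,-0.04,0],[0,0,0,0,0,-0.04,0],[0,0,0,0,0,-0.04,0],[0,0,0,0,0,0,0]]'; python3 go.py; python3 blob.py; python3 - <<'E'
from h import *
def pad(n,box):
    c=read_camera(n);x0,x1,y0,y1=box;m=(c["pixels"].max(2)[y0:y1,x0:x1]<55).astype(np.uint8)
    k,_,st,ce=cv2.connectedComponentsWithStats(m);i=1+np.argmax(st[1:,4]);print(n,ce[i]+[x0,y0],st[i]);return c,tuple(ce[i]+[x0,y0])
a,b=pad("scene",(290,340,205,260)),pad("side",(298,325,222,246)); print("pad",two(*a,*b))
E
```

```text
t: 16.08
tool_pos: [0.4841, 0.0498, 0.1805]
ee_rot: [-3.124, 0.318, -0.019]
wrist_force: [1.5, 0.6, -0.2]
finger_gap: -0.0004
grip_force: 0.0
t 16.08 local [-0.1407  0.072 ] 0.1805 F [ 1.5  0.6 -0.2] gap -0.0 q [ 0.23  0.14 -0.43  1.81  0.06  1.2  -2.  ]
side px [243.7 255.9] wh [6 7] area 39 local [-0.1686  0.0091] left 0.115
scene [311.66666667 234.39583333] [17 27 10  6 48]
side [309.5 235. ] [ 6 10 12  7 70]
pad (array([ 0.57869124, -0.04070201,  0.09494329]), np.float64(0.0009762809187742973))
```

```bash
python3 -c "
from station import ctrl; print(ctrl.finish_job())"
```

```text
the job is handed in; nothing more can be done
None
```

The job is handed in at about 16 s: the lid was pressed to its hard stop with the hook seen over the bar (latch not pull-tested), and the knob was then turned counter-clockwise to its stop. The first push on arm b jammed at about 86 N on the fingers and was backed off, the bystanders were kept clear of but not re-measured, and I viewed 11 pictures, one over the limit of 10.

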